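# Fetch the salt pot from behind the condiments

## Task

The salt pot is boxed in on the wooden condiment board: first stand the oil bottle, the pepper mill and the shaker all on the grey tray, then bring the salt pot to the middle of the round cork mat, and then put the three tall things back on the board, each on the very spot where it stood. Keep all four upright and set them down without dropping them, and leave the mug, the ramekin and the egg cup where they are.

Things in the scene. Friction and masses are not known exactly. Their poses are not given: they have to be found in the camera images.
- oil_bottle: small dark green glass oil bottle, round, 140 mm tall: body 44 mm in diameter up to 78 mm, then a shoulder narrowing to a 22 mm neck, with a steel cap 27 mm in diameter from 108 to 140 mm; about 220 g. Origin: centre of its underside; z up along its axis.
- pepper_mill: turned dark wood pepper mill, round, 142 mm tall: foot 44 mm in diameter, waist 28 mm (at 55 to 75 mm), straight head 40 mm in diameter from 90 to 128 mm, small steel ball 16 mm wide on top; about 180 g. Origin: centre of its underside; z up along its axis.
- shaker: straight metal shaker, round, 130 mm tall, 42 mm in diameter, with a steel cap 44 mm in diameter on its top 22 mm, pierced with small black holes; about 160 g. Origin: centre of its underside; z up along its axis.
- salt_pot: low round white ceramic salt pot, 52 mm in diameter and 40 mm tall, with a flat wooden lid (fixed on) 48 mm in diameter up to 46 mm and a knob 12 mm wide on it up to 54 mm; about 200 g. Origin: centre of its underside; z up along its axis.
- board: fixed pale wooden board, 200 mm (its x) by 220 mm (its y), 14 mm thick, no rim. Origin: centre of its underside. At the start the pot stands at (45, 0) mm in the board's x, y (+x: the side away from the robot) and the tall things, in any order, at (12, 57), (-21, 0), (12, -57), 66 mm from the pot. Each of these spots is a darker inlaid circle 50 mm wide, flush.
- tray: fixed grey rectangular tray lying on the worktop, 270 mm (its x) by 170 mm (its y), with a rim 16 mm high and walls and floor 5 mm thick. It lies to the left or to the right of the board. Origin: centre of its underside; the inner floor is at z = 5 mm.
- mat: fixed round cork mat, 116 mm in diameter, 8 mm thick, on the other side of the board from the tray. Origin: centre of its underside.
- mug: blue mug with a handle, bystander, 80 mm in diameter, 95 mm tall, beyond the board. Origin: centre of its underside.
- ramekin: white open ramekin, bystander, 84 mm in diameter, 45 mm tall, beyond the board. Origin: centre of its underside.
- egg_cup: white egg cup, bystander, 48 mm in diameter, 60 mm tall, beyond the board. Origin: centre of its underside.
There are look-alikes about, which are no part of the job. Of the things that look like the shaker, the smallest one is meant.

How it is judged (in metres and radians):
On the way, in this order (a step that is already met when the one before it is completed fails the run):
1. the oil bottle, the pepper mill and the shaker all stand on the tray together, upright and released, while the salt pot is still off the mat (x of oil_bottle in the frame of tray between -0.125 and 0.125 m and y of oil_bottle in the frame of tray between -0.077 and 0.077 m and z of each of oil_bottle, pepper_mill, shaker in the frame of tray below 0.012 m and angle between each of oil_bottle, pepper_mill, shaker's own z axis and vertical below 0.12 rad and linear speed of each of oil_bottle, pepper_mill, shaker below 0.03 m/s and contact force between the fingers and oil_bottle below 0.2 N and x of pepper_mill in the frame of tray between -0.125 and 0.125 m and y of pepper_mill in the frame of tray between -0.077 and 0.077 m and contact force between the fingers and pepper_mill below 0.2 N and x of shaker in the frame of tray between -0.125 and 0.125 m and y of shaker in the frame of tray between -0.077 and 0.077 m and contact force between the fingers and shaker below 0.2 N), for 0.2 s.
2. with all three still on the tray, the salt pot stands in the middle of the cork mat, upright and released (all of step 1 and horizontal distance between salt_pot and mat below 0.015 m and z of salt_pot in the frame of mat below 0.013 m and angle between salt_pot's own z axis and vertical below 0.12 rad and linear speed of salt_pot below 0.03 m/s and contact force between the fingers and salt_pot below 0.2 N), for 0.2 s.
At the end, for the whole second after the job is handed in: The salt pot stands upright on the cork mat, its middle within 15 mm of the mat's; the oil bottle, the pepper mill and the shaker each stand upright on the board within 15 mm of where they were at the start; all are released and at rest (horizontal distance between salt_pot and mat below 0.015 m and z of salt_pot in the frame of mat below 0.013 m and angle between each of salt_pot, oil_bottle, pepper_mill, shaker's own z axis and vertical below 0.12 rad and linear speed of each of salt_pot, oil_bottle, pepper_mill, shaker below 0.03 m/s and contact force between the fingers and salt_pot below 0.2 N and distance of each of oil_bottle, pepper_mill, shaker from where it was at the start of the episode below 0.015 m and contact force between the fingers and oil_bottle below 0.2 N and contact force between the fingers and pepper_mill below 0.2 N and contact force between the fingers and shaker below 0.2 N); the robot touches nothing.
It fails at once if one of the four condiments is tipped by more than about 35 degrees (angle between any of oil_bottle, pepper_mill, shaker, salt_pot's own z axis and vertical above 0.6 rad).
It fails at once if one of the four condiments is dropped or thrown (falls free faster than 0.6 m/s, about 2 cm of fall) ((contact force between oil_bottle and anything else below 0.02 N and linear speed of oil_bottle above 0.6 m/s) or (contact force between pepper_mill and anything else below 0.02 N and linear speed of pepper_mill above 0.6 m/s) or (contact force between shaker and anything else below 0.02 N and linear speed of shaker above 0.6 m/s) or (contact force between salt_pot and anything else below 0.02 N and linear speed of salt_pot above 0.6 m/s)).
It fails at once if the mug, the ramekin or the egg cup is shifted by more than 25 mm or tipped (distance of any of mug, ramekin, egg_cup from where it was at the start of the episode above 0.025 m or angle between any of mug, ramekin, egg_cup's own z axis and vertical above 0.3 rad).
It also fails if it takes over 134 s, if anything falls off the work surface, if the arm or the gripper's body presses on something with over 40 N, if the wrist force passes 120 N, or if a joint passes its speed limit or range.

## Robot

A 7-joint arm with a two-finger parallel gripper is mounted at the origin on the work surface. World frame = base frame: x ahead of the robot, y to its left, z up, the work surface at z = 0. Lengths are in mm, angles in degrees, forces in N, time in s.
With the tool pointing down it reaches from about 425 to 875 mm from the base axis. Payload 4.7 kg.
Tool frame: the origin (TCP) lies between the finger pads; the fingertips stand 14 mm ahead of it and the grasp point (between the pads) lies 5 mm behind it (bot.tips_ahead is the distance from the TCP to the fingertips, in mm); z points along the fingers, y is the line along which they close (so a half turn about z gives the same grasp; the last joint's range is limited). The gripper opens to 87 mm and grips with 3 to 60 N. Pads are 19 mm wide; open, the fingers measure 117 mm over their backs; the gripper's body (75 mm by 190 mm) begins 51 mm behind the grasp point.
Start: joints at [64.807, 18.392, -4.016, 83.108, 1.295, 78.541, -3.26], TCP at [284.934, -584.241, 236.587] pointing down, gripper open.
Joint ranges: [-163.93, 163.93], [-17.29, 119.83], [-79.2, 71.16], [3.27, 140.29], [-89.18, 269.18], [5.43, 117.66], [-154.24, 154.24]. Speed limits (degrees/s): [147.25, 147.25, 180, 180, 180, 180, 180].

## Interface

Orientations are given as [roll, pitch, yaw] about the fixed x, y, z axes, in that order (R = Rz(yaw) Ry(pitch) Rx(roll)).
In Python, from rig import telemetry, optics, bot gives the robot as it stands.
- The arm moves only by the tool apply_moves, never from a script. Its argument "plan" is a list of rows, each an object of numbers: "dx", "dy", "dz": the shift along the tool's x, y, z in cm; "roll": the turn about the tool's z in degrees. A call has 1 to 12 rows; each row shifts and turns the commanded pose from where the row before left it, along the tool's axes as they then stand; what a row does not reach is not made up. A row lasts 1/12 s, in which the tool goes at most 41.7 mm and 7.16 degrees, less where a joint would pass 70% of its speed; a pose out of reach is approached as far as the arm can. A call is refused whole if a number of a shift passes 4.17 or a number of a turn 7.16, either way. A call with a gripper value outside its range is refused whole. "fingers" is the opening, from 0 (shut) to 1 (fully open), set as the call begins (left out, the last holds). The fingers move at their own pace and stop on an object; the grip force is fixed at half the most. Time passes only in rows, so rows that do not move let the fingers close. It gives the time, the measured TCP pose, the force, the opening and the grip force at its end, in the units of the state.
- telemetry.sense(): the state, without advancing time (a new reading comes with each control period).
- optics.capture(name): name is "scene" or "top"; returns the picture (384x512x3 uint8, red, green, blue); there is no depth.
- optics.camera_info(name): a dict with "camera_matrix" (3x3 intrinsics, pixels), "extrinsics" (4x4, takes a point from camera to world coordinates). Camera axes: x right, y down, z forward; pixel columns grow to the right and rows downward; lengths in mm; the calibration is good to about 2 mm. A picture is of the moment at which its call begins. camera_info takes no time and is no camera call.
- bot.job_done(): hands the job in; it is judged then, once.
Trained networks look in the newest picture that a camera, given by its name, has taken for a name from the list of things; names that differ only in an ending like _2 or _b are one class to them, and where a whole thing is asked for, a point or a joint stands for the part that bears it (a point fixed in the world has none). Each returns a list of dicts, best first, with "score" (0 to 1); they miss things now and then, are a little off and sometimes report something else, mostly with a low value. They report only what shows in the picture. A call takes as long as a camera call. They do not tell look-alikes from the thing itself.
- optics.search_frame(camera, name): "uv" ([column, row] in pixels, amid what is visible of it).
- optics.tip_of(camera, name): "uv" ([column, row] in pixels: a listed point, or the origin of a listed thing).
The state is a dict: "clock": time; "joints": joint angles; "qvel": joint speeds; "joint_efforts": joint torques, N m; "position": TCP position; "tcp_rot": TCP orientation; "ft_force": force on the tool from outside, world axes, zero at the start; "wrist_torque": the same for the moment, N m; "grip_width": opening from 0.0 (shut) to 1.0 (fully open); "gripper_force": force on a finger pad.
Only numpy, scipy, OpenCV 4.12 (cv2) and the standard library are available. Lean on these libraries where they do the work, as an engineer would, in place of code of your own. Each camera call takes 0.05 s, during which the arm holds its last target. There are 200 camera calls.

## Working session

There is one attempt and no reset: what is moved stays moved. The work goes in short steps, Python scripts to look and compute and a tool call to move; the robot and the scene stay as the last step left them, time stands still between calls to the robot, and variables do not carry over. Pictures are saved under pics/ and viewed, at most 14 in all, crops included, and the job is handed in when it is done.

Besides the shell and the picture viewer there is one more tool, called after "Request:" by a JSON object that holds its "fn" and its "kwargs". apply_moves: Moves the arm, as the interface text tells. Its arguments: {"type":"object","properties":{"plan":{"type":"array","items":{"type":"object","properties":{"dx":{"type":"number"},"dy":{"type":"number"},"dz":{"type":"number"},"roll":{"type":"number"}}}},"fingers":{"type":"number"}},"required":["plan"]}

```bash
mkdir -p pics; ls
python3 - <<'E'
from rig import telemetry, optics, bot
import cv2, json
for c in ("scene","top"):
    im=optics.capture(c); cv2.imwrite(f"pics/{c}0.png",cv2.cvtColor(im,cv2.COLOR_RGB2BGR))
    i=optics.camera_info(c); print(c,i["camera_matrix"],i["extrinsics"])
    for n in ["oil_bottle","pepper_mill","shaker","salt_pot","board","tray","mat","mug","ramekin","egg_cup"]:
        r=optics.tip_of(c,n); print(n,[([round(float(v)) for v in d["uv"]],round(d["score"],2)) for d in r])
s=telemetry.sense(); print(s)
E
```

```text
pics
scene [[458.29148382   0.         248.07672098]
 [  0.         458.29148382 191.55843345]
 [  0.           0.           1.        ]] [[-7.92045287e-01  4.74214204e-01 -3.84428344e-01  1.05217955e+03]
 [ 6.10461654e-01  6.14328300e-01 -4.99937305e-01  6.04529732e+02]
 [-9.12159918e-04 -6.30651749e-01 -7.76065422e-01  9.77854143e+02]
 [ 0.00000000e+00  0.00000000e+00  0.00000000e+00  1.00000000e+00]]
oil_bottle [([243, 178], 0.78)]
pepper_mill [([267, 205], 0.67), ([262, 192], 0.3)]
shaker [([315, 173], 0.95), ([269, 135], 0.9), ([264, 188], 0.82)]
salt_pot [([245, 198], 0.97), ([208, 123], 0.48)]
board [([259, 196], 0.78)]
tray [([351, 261], 0.97), ([246, 177], 0.18)]
mat [([207, 122], 0.93), ([265, 185], 0.38)]
mug [([162, 175], 0.92)]
ramekin [([261, 290], 0.69)]
egg_cup [([174, 222], 0.56)]
top [[388.31787534   0.         258.89223587]
 [  0.         388.31787534 189.76169234]
 [  0.           0.           1.        ]] [[ 1.01735137e-01 -9.72625634e-01  2.08924242e-01  3.56621649e+02]
 [-9.94802538e-01 -9.85728799e-02  2.55205530e-02 -4.75423658e+00]
 [-4.22767983e-03 -2.10434
[... 485 characters left out ...]
1, 'joints': array([64.80742396, 18.38961189, -4.01713497, 83.1082709 ,  1.29402343,
       78.54091255, -3.26026122]), 'qvel': array([ 0.08012971, -0.06000015,  0.01515778,  0.06399244,  0.04791458,
       -0.00011563, -0.07950847]), 'joint_efforts': array([ 7.15186434e-04, -4.91117942e+01, -4.02860977e-01, -3.12773609e+01,
       -6.36929716e-02,  3.36603925e-02,  1.22106400e-05]), 'position': array([ 284.94123013, -584.23130107,  236.60656929]), 'tcp_rot': array([1.79993711e+02, 1.51905121e-03, 2.60019149e+01]), 'ft_force': array([ 0.22757161, -0.58582477,  0.75466087]), 'wrist_torque': array([-0.02517772,  0.01598595, -0.04374734]), 'gripper_force': 0.0, 'grip_width': 1.0005960974358334}
```

View pics/scene0.png

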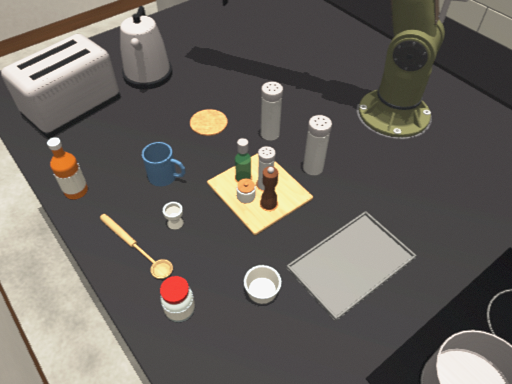

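View pics/top0.png

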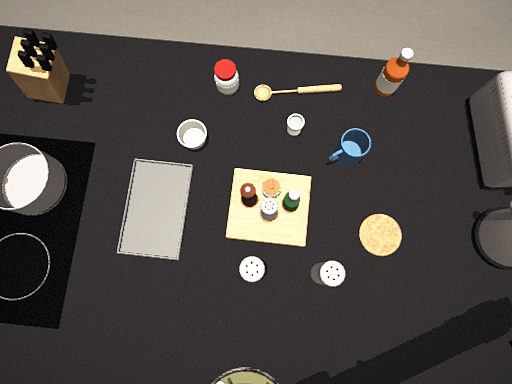

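The scene picture shows the board at about (260,190) with the bottle, mill, small shaker and pot on it. The tray is at (350,262), the mat at (208,122), and two larger look-alike shakers at (271,110) and (316,145). In the top view the board is at (270,207), the tray at (157,209), the mat at (381,235) and the big shakers at (252,269) and (325,273).

```bash
cat > h.py <<'E'
import numpy as np, cv2
from rig import telemetry, optics, bot
def plane(c,uv,z):
    i=optics.camera_info(c);K=i["camera_matrix"];T=i["extrinsics"]
    uv=np.atleast_2d(np.asarray(uv,float))
    d=(T[:3,:3]@np.linalg.inv(K)@np.c_[uv,np.ones(len(uv))].T).T
    return T[:3,3]+d*((z-T[2,3])/d[:,2])[:,None]
def proj(c,P):
    i=optics.camera_info(c);K=i["camera_matrix"];T=i["extrinsics"]
    P=np.atleast_2d(np.asarray(P,float)); q=(P-T[:3,3])@T[:3,:3]; q=q@K.T
    return q[:,:2]/q[:,2:]
def hull(c,mask,z):
    n,l,st,_=cv2.connectedComponentsWithStats(mask.astype(np.uint8))
    k=1+np.argmax(st[1:,4]); v,u=np.nonzero(l==k)
    h=cv2.convexHull(np.c_[u,v].astype(np.int32))[:,0]
    return plane(c,h,z)[:,:2].astype(np.float32),st[k]
E
python3 - <<'E'
from h import *
for c,br,mr,tr in (("top",(220,160,320,250),(350,205,410,265),(110,150,200,265)),("scene",(200,145,320,235),(180,100,235,140),(280,205,425,320))):
    im=cv2.cvtColor(cv2.imread(f"pics/{c}0.png"),cv2.COLOR_BGR2HSV).astype(int)
    def m(r,f):
        k=np.zeros(im.shape[:2],bool);k[r[1]:r[3],r[0]:r[2]]=1;return k&f
    H,S,V=im[...,0],im[...,1],im[...,2]
    h,st=hull(c,m(br,(H>8)&(H<35)&(S>60)&(V>120)),14); print(c,"board",cv2.minAreaRect(h),st)
    h,st=hull(c,m(mr,(S>60)&(V>110)),8); print("mat",cv2.minEnclosingCircle(h),cv2.fitEllipse(h),st)
    h,st=hull(c,m(tr,(V>60)),10); print("tray",cv2.minAreaRect(h),st)
B=[("oil_bottle",140),("pepper_mill",142),("shaker",130),("salt_pot",50)]
for p,n in (((294,191),"oil"),((247,185),"mill"),((269,203),"shk"),((252,262),"bigA"),((333,267),"bigB")):
    print(n,[plane("top",p,z)[0].round() for z in (144,155,180)])
for c in("top","scene"):
  for n,zz in (("oil_bottle",14),("pepper_mill",14),("shaker",14),("salt_pot",14),("mug",0),("ramekin",0),("egg_cup",0)):
    print(c,n,[plane(c,d["uv"],zz)[0,:2].round() for d in optics.tip_of(c,n) if d["score"]>.5])
E
```

```text
top board ((541.5502319335938, -8.793571472167969), (221.50341796875, 201.33802795410156), 89.40968322753906) [225 168  87  79 610]
mat ((495.4238586425781, -321.6966552734375), 59.00492477416992) ((495.3460693359375, -322.02044677734375), (116.60926818847656, 117.54979705810547), 129.0948028564453) [ 359  214   43   42 1423]
tray ((506.212646484375, 304.10382080078125), (179.6053924560547, 274.0792541503906), 89.49385070800781) [ 116  158   79  103 5937]
scene board ((545.7869262695312, -5.8140716552734375), (224.0335235595703, 203.87338256835938), 89.31805419921875) [ 207  153  106   82 3554]
mat ((497.9385986328125, -319.2083435058594), 61.47123336791992) ((498.1062316894531, -319.24017333984375), (118.63959503173828, 122.75901794433594), 157.83938598632812) [189 109  39  27 815]
tray ((485.01068115234375, 308.0523986816406), (318.44598388671875, 396.3058776855469), 52.33710861206055) [  280   205   145   115 16675]
oil [array([563., -67., 144.]), array([561., -66., 155.]), array([555., -64., 180.])]
mill [array([566.,  50., 144.]), array([564.,  50., 155.]), array([558.,  48., 180.])]
shk [array([527.,  -8., 144.]), array([525.,  -8., 155.]), array([520.,  -8., 180.])]
bigA [array([381.,  18., 144.]), array([381.,  18., 155.]), array([380.,  17., 180.])]
bigB [array([ 389., -174.,  144.]), array([ 388., -172.,  155.]), array([ 387., -168.,  180.])]
top oil_bottle [array([553., -70.])]
top pepper_mill [array([554.,  51.])]
top shaker [array([528., -12.]), array([ 371., -162.])]
top salt_pot [array([583., -12.])]
top mug [array([ 724., -219.])]
top ramekin [array([730., 235.])]
top egg_cup [array([786., -66.])]
scene oil_bottle [array([557., -61.])]
scene pepper_mill [array([561.,  50.])]
scene shaker [array([385.,  44.]), array([ 389., -152.]), array([533.,  -1.])]
scene salt_pot [array([595.,  -5.])]
scene mug [array([ 725., -221.])]
scene ramekin [array([726., 229.])]
scene egg_cup [array([783., -63.])]
```

Run:
```python
from h import *
im=cv2.imread("pics/top0.png")[160:290,200:360]; cv2.imwrite("pics/t1.png",cv2.resize(im,None,fx=4.5,fy=4.5,interpolation=2))
```

```text
(no output)
```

View pics/t1.png

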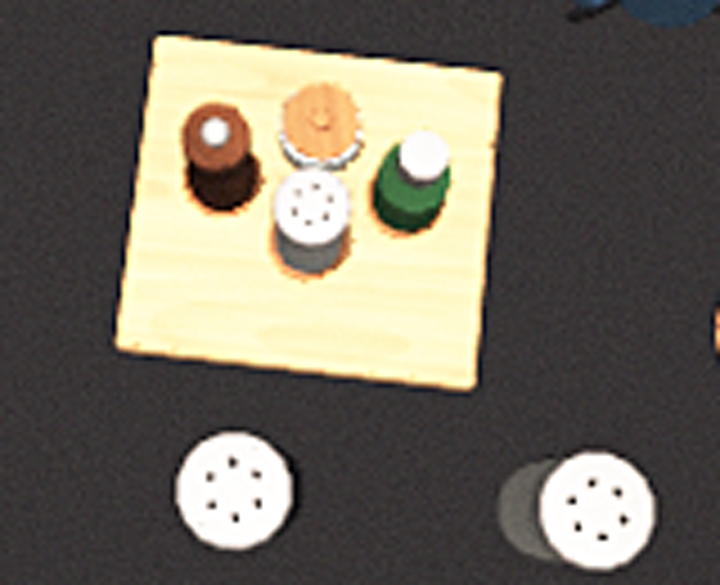

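Board ≈ (543,-7) with yaw ≈ -0.6°, tray ≈ (506,304), mat ≈ (496,-321). The close-up crop shows the small shaker in front, mill to the left, bottle to the right and the pot behind. I'll turn the tool to yaw 90, so dx = world y and dy = world x, and take the mill first.

Request:
{"fn": "apply_moves", "kwargs": {"plan": [{"roll":-7.1},{"roll":-7.1},{"roll":-7.1},{"roll":-7.1},{"roll":-7.1},{"roll":-7.1},{"roll":-7.1},{"roll":-7.1},{"roll":-7.1},{"roll":-0.1},{},{}], "fingers": 1}}

```text
$.plan[0]: bad value
```

Request:
{"fn": "apply_moves", "kwargs": {"plan": [{"dx":0,"dy":0,"dz":0,"roll":-7.1},{"dx":0,"dy":0,"dz":0,"roll":-7.1},{"dx":0,"dy":0,"dz":0,"roll":-7.1},{"dx":0,"dy":0,"dz":0,"roll":-7.1},{"dx":0,"dy":0,"dz":0,"roll":-7.1},{"dx":0,"dy":0,"dz":0,"roll":-7.1},{"dx":0,"dy":0,"dz":0,"roll":-7.1},{"dx":0,"dy":0,"dz":0,"roll":-7.1},{"dx":0,"dy":0,"dz":0,"roll":-7.1},{"dx":0,"dy":0,"dz":0,"roll":-0.1},{"dx":0,"dy":0,"dz":0,"roll":0}], "fingers": 1}}

```text
clock: 2.72
position: [284.9, -584.3, 236.6]
tcp_rot: [180.0, -0.0, 89.8]
ft_force: [1.1, -0.5, 0.3]
grip_width: 0.999
gripper_force: 0.0
```

Request:
{"fn": "apply_moves", "kwargs": {"plan": [{"dx":1.75,"dy":0.75,"dz":0,"roll":0},{"dx":3.5,"dy":1.5,"dz":0,"roll":0},{"dx":3.5,"dy":1.5,"dz":0,"roll":0},{"dx":3.5,"dy":1.5,"dz":0,"roll":0},{"dx":3.5,"dy":1.5,"dz":0,"roll":0},{"dx":3.5,"dy":1.5,"dz":0,"roll":0},{"dx":3.5,"dy":1.5,"dz":0,"roll":0},{"dx":3.5,"dy":1.5,"dz":0,"roll":0},{"dx":3.5,"dy":1.5,"dz":0,"roll":0},{"dx":3.5,"dy":1.5,"dz":0,"roll":0},{"dx":3.5,"dy":1.5,"dz":0,"roll":0},{"dx":3.5,"dy":1.5,"dz":0,"roll":0}]}}

```text
clock: 3.72
position: [457.9, -179.9, 237.0]
tcp_rot: [180.0, 0.1, 89.8]
ft_force: [1.1, -0.6, -0.1]
grip_width: 1.005
gripper_force: 0.0
```

Request:
{"fn": "apply_moves", "kwargs": {"plan": [{"dx":3.3,"dy":1.4,"dz":0,"roll":0},{"dx":3.3,"dy":1.4,"dz":0,"roll":0},{"dx":3.3,"dy":1.4,"dz":0,"roll":0},{"dx":3.3,"dy":1.4,"dz":0,"roll":0},{"dx":3.3,"dy":1.4,"dz":0,"roll":0},{"dx":3.3,"dy":1.4,"dz":0,"roll":0},{"dx":3.3,"dy":1.4,"dz":0,"roll":0},{"dx":0,"dy":0,"dz":0,"roll":0},{"dx":0,"dy":0,"dz":0,"roll":0}]}}

```text
clock: 4.47
position: [555.5, 52.2, 236.5]
tcp_rot: [-180.0, -0.1, 90.1]
ft_force: [-0.2, -1.0, 0.5]
grip_width: 0.999
gripper_force: 0.0
```

Run:
```python
from h import *
o=[]
for c in("top","scene"):
    im=cv2.cvtColor(optics.capture(c),cv2.COLOR_RGB2BGR)
    u,v=proj(c,[556,50,130])[0].astype(int)
    o.append(cv2.resize(im[v-45:v+45,u-45:u+45],(390,390),interpolation=2))
cv2.imwrite("pics/a1.png",np.hstack(o)); print(telemetry.sense()["position"])
```

```text
[555.2580887   48.23556673 236.32558269]
```

View pics/a1.png

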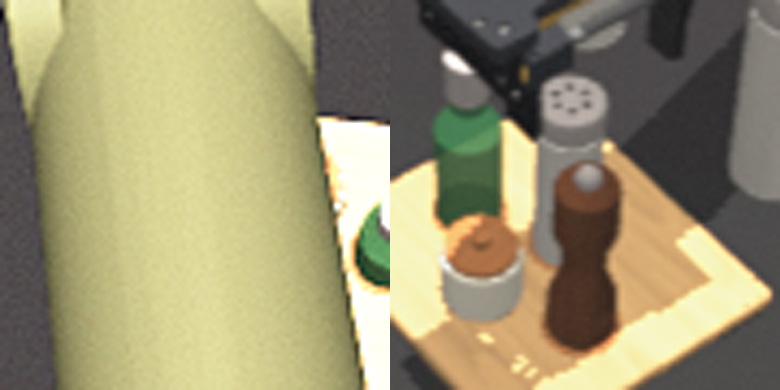

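The left half is blocked by the arm. The right half shows the mill at (585,200) with the two fingertips at about (520,120) and (675,40), so they straddle it from above as intended. Descending.

Request:
{"fn": "apply_moves", "kwargs": {"plan": [{"dx":0.15,"dy":0.1,"dz":2,"roll":0},{"dx":0,"dy":0,"dz":3.2,"roll":0},{"dx":0,"dy":0,"dz":3.2,"roll":0},{"dx":0,"dy":0,"dz":2.2,"roll":0},{"dx":0,"dy":0,"dz":1.2,"roll":0},{"dx":0,"dy":0,"dz":0,"roll":0},{"dx":0,"dy":0,"dz":0,"roll":0}]}}

```text
clock: 5.15
position: [556.6, 49.6, 118.9]
tcp_rot: [-180.0, 0.0, 89.9]
ft_force: [-0.4, -0.5, -0.1]
grip_width: 1.0
gripper_force: 0.0
```

Request:
{"fn": "apply_moves", "kwargs": {"plan": [{"dx":0,"dy":0,"dz":0,"roll":0},{"dx":0,"dy":0,"dz":0,"roll":0},{"dx":0,"dy":0,"dz":0,"roll":0},{"dx":0,"dy":0,"dz":0,"roll":0},{"dx":0,"dy":0,"dz":0,"roll":0},{"dx":0,"dy":0,"dz":0,"roll":0},{"dx":0,"dy":0,"dz":0,"roll":0},{"dx":0,"dy":0,"dz":0,"roll":0}], "fingers": 0}}

```text
clock: 5.82
position: [556.4, 50.8, 118.5]
tcp_rot: [-180.0, 0.0, 90.0]
ft_force: [-1.2, -0.3, 0.8]
grip_width: 0.479
gripper_force: 0.1
```

Request:
{"fn": "apply_moves", "kwargs": {"plan": [{"dx":0,"dy":0,"dz":0,"roll":0},{"dx":0,"dy":0,"dz":0,"roll":0},{"dx":0,"dy":0,"dz":0,"roll":0},{"dx":0,"dy":0,"dz":0,"roll":0}], "fingers": 0}}

```text
clock: 6.15
position: [556.2, 50.8, 118.5]
tcp_rot: [-180.0, 0.0, 90.0]
ft_force: [-1.1, 0.2, 1.1]
grip_width: 0.452
gripper_force: 30.0
```

Request:
{"fn": "apply_moves", "kwargs": {"plan": [{"dx":0,"dy":0,"dz":-1,"roll":0},{"dx":0,"dy":0,"dz":-2,"roll":0},{"dx":0,"dy":0,"dz":-2,"roll":0},{"dx":1.5,"dy":0,"dz":0,"roll":0},{"dx":3,"dy":-0.6,"dz":0,"roll":0},{"dx":3.5,"dy":-0.7,"dz":0,"roll":0},{"dx":3.5,"dy":-0.7,"dz":0,"roll":0},{"dx":3.5,"dy":-0.7,"dz":0,"roll":0},{"dx":3.5,"dy":-0.7,"dz":0,"roll":0},{"dx":3.5,"dy":-0.7,"dz":0,"roll":0},{"dx":3.5,"dy":-0.6,"dz":0,"roll":0},{"dx":2.4,"dy":-0.3,"dz":0,"roll":0}]}}

```text
clock: 7.15
position: [504.6, 333.8, 169.2]
tcp_rot: [-180.0, -0.1, 90.2]
ft_force: [0.4, 0.1, -1.1]
grip_width: 0.451
gripper_force: 30.0
```

Request:
{"fn": "apply_moves", "kwargs": {"plan": [{"dx":0,"dy":0,"dz":0,"roll":0},{"dx":0,"dy":0,"dz":1.5,"roll":0},{"dx":0,"dy":0,"dz":1.5,"roll":0},{"dx":0,"dy":0,"dz":1.2,"roll":0},{"dx":0,"dy":0,"dz":0.8,"roll":0},{"dx":0,"dy":0,"dz":0.4,"roll":0},{"dx":0,"dy":0,"dz":0.3,"roll":0},{"dx":0,"dy":0,"dz":0,"roll":0},{"dx":0,"dy":0,"dz":0,"roll":0}]}}

```text
clock: 7.9
position: [506.7, 329.9, 112.0]
tcp_rot: [180.0, -0.0, 90.0]
ft_force: [0.4, 0.1, -1.9]
grip_width: 0.451
gripper_force: 30.0
```

Request:
{"fn": "apply_moves", "kwargs": {"plan": [{"dx":0,"dy":0,"dz":0.1,"roll":0},{"dx":0,"dy":0,"dz":0.1,"roll":0},{"dx":0,"dy":0,"dz":0.05,"roll":0},{"dx":0,"dy":0,"dz":0,"roll":0}]}}

```text
clock: 8.23
position: [506.6, 330.0, 109.5]
tcp_rot: [180.0, -0.0, 90.0]
ft_force: [-0.8, 0.1, -0.2]
grip_width: 0.447
gripper_force: 30.0
```

Request:
{"fn": "apply_moves", "kwargs": {"plan": [{"dx":0,"dy":0,"dz":0,"roll":0},{"dx":0,"dy":0,"dz":0,"roll":0},{"dx":0,"dy":0,"dz":0,"roll":0},{"dx":0,"dy":0,"dz":0,"roll":0},{"dx":0,"dy":0,"dz":0,"roll":0},{"dx":0,"dy":0,"dz":0,"roll":0}], "fingers": 0.95}}

```text
clock: 8.73
position: [506.4, 329.8, 109.0]
tcp_rot: [180.0, 0.0, 90.0]
ft_force: [-0.6, 0.4, -0.1]
grip_width: 0.817
gripper_force: 0.0
```

Request:
{"fn": "apply_moves", "kwargs": {"plan": [{"dx":0,"dy":0,"dz":-2.5,"roll":0},{"dx":0,"dy":0,"dz":-4,"roll":0},{"dx":0,"dy":0,"dz":-4,"roll":0},{"dx":-3.5,"dy":0.4,"dz":0,"roll":0},{"dx":-4,"dy":0.5,"dz":0,"roll":0},{"dx":-4,"dy":0.5,"dz":0,"roll":0},{"dx":-4,"dy":0.5,"dz":0,"roll":0},{"dx":-4,"dy":0.5,"dz":0,"roll":0},{"dx":-4,"dy":0.5,"dz":0,"roll":0},{"dx":-4,"dy":0.5,"dz":0,"roll":0},{"dx":-4,"dy":0.5,"dz":0,"roll":0},{"dx":-4,"dy":0.5,"dz":0,"roll":0}], "fingers": 1}}

```text
clock: 9.73
position: [550.3, -27.3, 214.4]
tcp_rot: [180.0, 0.0, 90.0]
ft_force: [1.4, -0.0, -0.5]
grip_width: 0.997
gripper_force: 0.0
```

Request:
{"fn": "apply_moves", "kwargs": {"plan": [{"dx":-3,"dy":0.5,"dz":0,"roll":0},{"dx":-0.9,"dy":0,"dz":0,"roll":0},{"dx":0,"dy":0,"dz":0,"roll":0},{"dx":0,"dy":0,"dz":0,"roll":0},{"dx":0,"dy":0,"dz":0,"roll":0}]}}

```text
clock: 10.15
position: [555.4, -61.6, 214.2]
tcp_rot: [180.0, -0.1, 90.2]
ft_force: [-0.1, -0.1, -0.1]
grip_width: 1.0
gripper_force: 0.0
```

Request:
{"fn": "apply_moves", "kwargs": {"plan": [{"dx":-0.3,"dy":0,"dz":1.5,"roll":0},{"dx":0,"dy":0,"dz":2.5,"roll":0},{"dx":0,"dy":0,"dz":2.5,"roll":0},{"dx":0,"dy":0,"dz":1.6,"roll":0},{"dx":0,"dy":0,"dz":0,"roll":0},{"dx":0,"dy":0,"dz":0,"roll":0}]}}

```text
clock: 10.65
position: [555.0, -65.0, 132.9]
tcp_rot: [-179.9, -0.1, 90.2]
ft_force: [0.0, -0.0, -0.3]
grip_width: 1.003
gripper_force: 0.0
```

Request:
{"fn": "apply_moves", "kwargs": {"plan": [{"dx":0,"dy":0,"dz":0,"roll":0},{"dx":0,"dy":0,"dz":0,"roll":0},{"dx":0,"dy":0,"dz":0,"roll":0},{"dx":0,"dy":0,"dz":0,"roll":0},{"dx":0,"dy":0,"dz":0,"roll":0},{"dx":0,"dy":0,"dz":0,"roll":0},{"dx":0,"dy":0,"dz":0,"roll":0},{"dx":0,"dy":0,"dz":0,"roll":0},{"dx":0,"dy":0,"dz":0,"roll":0},{"dx":0,"dy":0,"dz":0,"roll":0},{"dx":0,"dy":0,"dz":0,"roll":0},{"dx":0,"dy":0,"dz":0,"roll":0}], "fingers": 0}}

```text
clock: 11.65
position: [555.2, -67.2, 133.0]
tcp_rot: [-180.0, 0.0, 90.0]
ft_force: [-1.0, 0.1, 1.3]
grip_width: 0.298
gripper_force: 30.0
```

Request:
{"fn": "apply_moves", "kwargs": {"plan": [{"dx":0,"dy":0,"dz":-1.5,"roll":0},{"dx":0,"dy":0,"dz":-3,"roll":0},{"dx":0,"dy":0,"dz":-3.5,"roll":0},{"dx":0,"dy":0,"dz":-3.5,"roll":0},{"dx":0,"dy":0,"dz":-3.5,"roll":0},{"dx":1.5,"dy":0,"dz":-0.5,"roll":0},{"dx":3,"dy":0.5,"dz":0,"roll":0},{"dx":3.5,"dy":0.5,"dz":0,"roll":0},{"dx":3.5,"dy":0.5,"dz":0,"roll":0},{"dx":3.5,"dy":0,"dz":0,"roll":0},{"dx":3.5,"dy":0,"dz":0,"roll":0},{"dx":3.5,"dy":0,"dz":0,"roll":0}]}}

```text
clock: 12.65
position: [570.1, 154.2, 287.5]
tcp_rot: [-180.0, 0.0, 90.0]
ft_force: [0.4, -0.2, -1.5]
grip_width: 0.303
gripper_force: 30.0
```

Request:
{"fn": "apply_moves", "kwargs": {"plan": [{"dx":3.5,"dy":0,"dz":0,"roll":0},{"dx":3.5,"dy":0,"dz":0,"roll":0},{"dx":3,"dy":0,"dz":0,"roll":0},{"dx":2.2,"dy":0,"dz":1,"roll":0},{"dx":0,"dy":0,"dz":2.5,"roll":0},{"dx":0,"dy":0,"dz":3,"roll":0},{"dx":0,"dy":0,"dz":3,"roll":0},{"dx":0,"dy":0,"dz":2.5,"roll":0},{"dx":0,"dy":0,"dz":2,"roll":0},{"dx":0,"dy":0,"dz":1.2,"roll":0},{"dx":0,"dy":0,"dz":0.6,"roll":0},{"dx":0,"dy":0,"dz":0,"roll":0}]}}

```text
clock: 13.65
position: [569.8, 274.3, 128.7]
tcp_rot: [-179.9, 0.0, 90.0]
ft_force: [-0.5, -0.7, -1.9]
grip_width: 0.301
gripper_force: 30.0
```

Target TCP z is 124.

Request:
{"fn": "apply_moves", "kwargs": {"plan": [{"dx":0,"dy":0,"dz":0.15,"roll":0},{"dx":0,"dy":0,"dz":0.15,"roll":0},{"dx":0,"dy":0,"dz":0.1,"roll":0},{"dx":0,"dy":0,"dz":0.05,"roll":0},{"dx":0,"dy":0,"dz":0,"roll":0}]}}

```text
clock: 14.07
position: [570.7, 274.8, 126.1]
tcp_rot: [180.0, -0.0, 90.0]
ft_force: [0.2, -0.1, -2.8]
grip_width: 0.301
gripper_force: 30.0
```

Request:
{"fn": "apply_moves", "kwargs": {"plan": [{"dx":0,"dy":0,"dz":0,"roll":0},{"dx":0,"dy":0,"dz":0,"roll":0},{"dx":0,"dy":0,"dz":0,"roll":0},{"dx":0,"dy":0,"dz":0,"roll":0},{"dx":0,"dy":0,"dz":0,"roll":0},{"dx":0,"dy":0,"dz":0,"roll":0}], "fingers": 0.9}}

```text
clock: 14.57
position: [570.5, 274.8, 125.7]
tcp_rot: [180.0, -0.0, 90.0]
ft_force: [-0.9, -1.2, 0.2]
grip_width: 0.671
gripper_force: 0.0
```

Request:
{"fn": "apply_moves", "kwargs": {"plan": [{"dx":0,"dy":0,"dz":-2,"roll":0},{"dx":0,"dy":0,"dz":-3.4,"roll":0},{"dx":0,"dy":0,"dz":-3.4,"roll":0},{"dx":-2.7,"dy":0,"dz":0,"roll":0},{"dx":-3.5,"dy":-0.7,"dz":0,"roll":0},{"dx":-4,"dy":-0.8,"dz":0,"roll":0},{"dx":-4,"dy":-0.8,"dz":0,"roll":0},{"dx":-4,"dy":-0.8,"dz":0,"roll":0},{"dx":-4,"dy":-0.8,"dz":0,"roll":0},{"dx":-3.5,"dy":-0.7,"dz":0,"roll":0},{"dx":-2.5,"dy":-0.2,"dz":0,"roll":0},{"dx":0,"dy":0,"dz":0,"roll":0}], "fingers": 1}}

```text
clock: 15.57
position: [521.8, -14.9, 213.4]
tcp_rot: [-180.0, 0.2, 89.4]
ft_force: [-0.0, -0.5, -1.4]
grip_width: 1.0
gripper_force: 0.0
```

Request:
{"fn": "apply_moves", "kwargs": {"plan": [{"dx":0,"dy":0,"dz":0,"roll":0},{"dx":0,"dy":0,"dz":2,"roll":0},{"dx":0,"dy":0,"dz":2.5,"roll":0},{"dx":0,"dy":0,"dz":2.5,"roll":0},{"dx":0,"dy":0,"dz":1.4,"roll":0},{"dx":0,"dy":0,"dz":0,"roll":0}]}}

```text
clock: 16.07
position: [520.1, -5.1, 126.4]
tcp_rot: [-179.7, -0.1, 90.2]
ft_force: [-1.1, 0.1, 0.8]
grip_width: 0.998
gripper_force: 0.0
```

Request:
{"fn": "apply_moves", "kwargs": {"plan": [{"dx":0,"dy":0,"dz":0,"roll":0},{"dx":0,"dy":0,"dz":0,"roll":0},{"dx":0,"dy":0,"dz":0,"roll":0},{"dx":0,"dy":0,"dz":0,"roll":0},{"dx":0,"dy":0,"dz":0,"roll":0},{"dx":0,"dy":0,"dz":0,"roll":0},{"dx":0,"dy":0,"dz":0,"roll":0},{"dx":0,"dy":0,"dz":0,"roll":0},{"dx":0,"dy":0,"dz":0,"roll":0},{"dx":0,"dy":0,"dz":0,"roll":0},{"dx":0,"dy":0,"dz":0,"roll":0}], "fingers": 0}}

```text
clock: 16.98
position: [522.5, -7.3, 129.7]
tcp_rot: [180.0, 0.0, 90.0]
ft_force: [-0.7, 0.3, 2.0]
grip_width: 0.495
gripper_force: 30.0
```

Request:
{"fn": "apply_moves", "kwargs": {"plan": [{"dx":0,"dy":0,"dz":-1,"roll":0},{"dx":0,"dy":0,"dz":-2,"roll":0},{"dx":0,"dy":0,"dz":-2,"roll":0},{"dx":1.5,"dy":0,"dz":-1,"roll":0},{"dx":3,"dy":0,"dz":0,"roll":0},{"dx":3.5,"dy":0,"dz":0,"roll":0},{"dx":3.5,"dy":-0.5,"dz":0,"roll":0},{"dx":3.5,"dy":-1.5,"dz":0,"roll":0},{"dx":3.5,"dy":-1.5,"dz":0,"roll":0},{"dx":3.5,"dy":-1.5,"dz":0,"roll":0},{"dx":3,"dy":-1.5,"dz":0,"roll":0},{"dx":2,"dy":-0.8,"dz":0,"roll":0}]}}

```text
clock: 17.98
position: [445.7, 267.9, 189.8]
tcp_rot: [-180.0, -0.1, 90.3]
ft_force: [-0.5, 0.1, -2.0]
grip_width: 0.497
gripper_force: 30.0
```

Request:
{"fn": "apply_moves", "kwargs": {"plan": [{"dx":1.2,"dy":-0.3,"dz":0,"roll":0},{"dx":0,"dy":0,"dz":0.8,"roll":0},{"dx":0,"dy":0,"dz":1.5,"roll":0},{"dx":0,"dy":0,"dz":1.5,"roll":0},{"dx":0,"dy":0,"dz":1.2,"roll":0},{"dx":0,"dy":0,"dz":0.8,"roll":0},{"dx":0,"dy":0,"dz":0.5,"roll":0},{"dx":0,"dy":0,"dz":0.3,"roll":0},{"dx":0,"dy":0,"dz":0,"roll":0},{"dx":0,"dy":0,"dz":0,"roll":0}]}}

```text
clock: 18.82
position: [446.7, 274.9, 123.9]
tcp_rot: [180.0, -0.0, 90.0]
ft_force: [-0.4, 0.3, -1.4]
grip_width: 0.497
gripper_force: 30.0
```

Target z ≈ 120.7.

Request:
{"fn": "apply_moves", "kwargs": {"plan": [{"dx":0,"dy":0,"dz":0.15,"roll":0},{"dx":0,"dy":0,"dz":0.1,"roll":0},{"dx":0,"dy":0,"dz":0.05,"roll":0},{"dx":0,"dy":0,"dz":0,"roll":0},{"dx":0,"dy":0,"dz":0,"roll":0}]}}

```text
clock: 19.23
position: [446.6, 274.9, 120.8]
tcp_rot: [180.0, -0.0, 90.0]
ft_force: [-0.3, -0.4, -2.1]
grip_width: 0.495
gripper_force: 30.0
```

Request:
{"fn": "apply_moves", "kwargs": {"plan": [{"dx":0,"dy":0,"dz":0,"roll":0},{"dx":0,"dy":0,"dz":0,"roll":0},{"dx":0,"dy":0,"dz":0,"roll":0},{"dx":0,"dy":0,"dz":0,"roll":0},{"dx":0,"dy":0,"dz":0,"roll":0},{"dx":0,"dy":0,"dz":0,"roll":0}], "fingers": 1}}

```text
clock: 19.73
position: [446.5, 274.8, 120.6]
tcp_rot: [180.0, 0.0, 90.0]
ft_force: [0.3, -1.1, -0.2]
grip_width: 0.864
gripper_force: 0.0
```

Request:
{"fn": "apply_moves", "kwargs": {"plan": [{"dx":0,"dy":0,"dz":-1.5,"roll":0},{"dx":0,"dy":0,"dz":-3,"roll":0},{"dx":0,"dy":0,"dz":-3,"roll":0},{"dx":-1.5,"dy":0.8,"dz":-1.5,"roll":0},{"dx":-3,"dy":1.5,"dz":0,"roll":0},{"dx":-3.5,"dy":1.8,"dz":0,"roll":0},{"dx":-3.5,"dy":1.8,"dz":0,"roll":0},{"dx":-3.5,"dy":1.8,"dz":0,"roll":0},{"dx":-3.5,"dy":1.8,"dz":0,"roll":0},{"dx":-3.5,"dy":1.8,"dz":0,"roll":0},{"dx":-3,"dy":1.5,"dz":0,"roll":0},{"dx":-2,"dy":1,"dz":0,"roll":0}]}}

```text
clock: 20.73
position: [585.6, -0.2, 210.1]
tcp_rot: [180.0, 0.1, 89.7]
ft_force: [0.7, 0.1, 0.9]
grip_width: 1.001
gripper_force: 0.0
```

Request:
{"fn": "apply_moves", "kwargs": {"plan": [{"dx":-1.2,"dy":0.4,"dz":1,"roll":0},{"dx":0,"dy":0,"dz":3,"roll":0},{"dx":0,"dy":0,"dz":3,"roll":0},{"dx":0,"dy":0,"dz":1.5,"roll":0},{"dx":0,"dy":0,"dz":0.5,"roll":0},{"dx":0,"dy":0,"dz":0,"roll":0},{"dx":0,"dy":0,"dz":0,"roll":0}]}}

```text
clock: 21.32
position: [588.6, -6.3, 121.1]
tcp_rot: [180.0, -0.0, 90.1]
ft_force: [0.6, -0.3, 0.8]
grip_width: 1.003
gripper_force: 0.0
```

Run:
```python
from h import *
im=cv2.cvtColor(optics.capture("scene"),cv2.COLOR_RGB2BGR)
cv2.imwrite("pics/s2.png",cv2.resize(im[90:320,180:430],(800,736))[:600]); print(telemetry.sense()["position"])
print([(plane("scene",d["uv"],14)[0],d["score"]) for d in optics.tip_of("scene","salt_pot")])
```

```text
[589.17202091  -6.47512767 121.79461275]
[(array([588.51714816,  -4.54709613,  14.        ]), 0.72)]
```

View pics/s2.png

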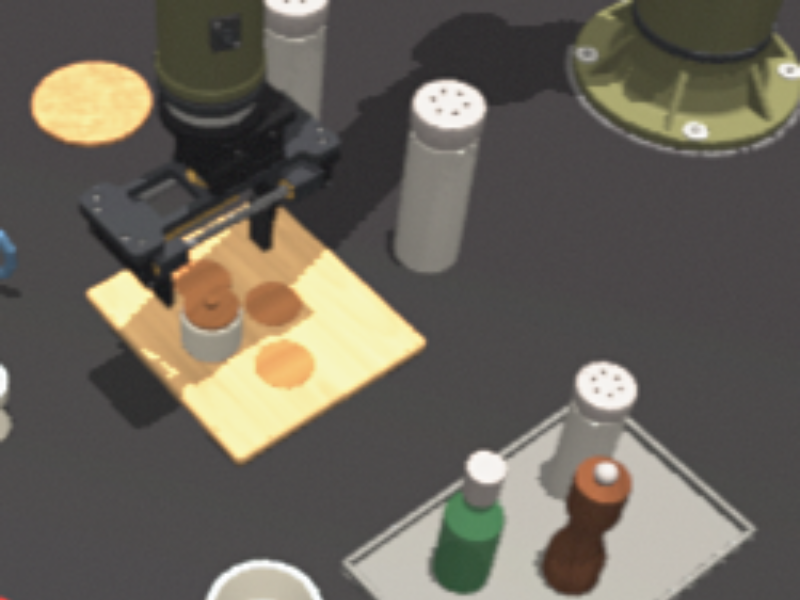

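All three stand on the tray (bottle (470,540), mill (575,540), shaker (595,440)), and the gripper is over the pot at (210,320). Descending.

Request:
{"fn": "apply_moves", "kwargs": {"plan": [{"dx":-0.1,"dy":0,"dz":1.5,"roll":0},{"dx":0,"dy":0,"dz":2.5,"roll":0},{"dx":0,"dy":0,"dz":2.2,"roll":0},{"dx":0,"dy":0,"dz":1.5,"roll":0},{"dx":0,"dy":0,"dz":0.8,"roll":0},{"dx":0,"dy":0,"dz":0.3,"roll":0},{"dx":0,"dy":0,"dz":0,"roll":0}]}}

```text
clock: 22.0
position: [588.9, -8.1, 33.0]
tcp_rot: [180.0, 0.0, 90.0]
ft_force: [-0.0, 0.6, 1.0]
grip_width: 1.001
gripper_force: 0.0
```

Request:
{"fn": "apply_moves", "kwargs": {"plan": [{"dx":0,"dy":0,"dz":0,"roll":0},{"dx":0,"dy":0,"dz":0,"roll":0},{"dx":0,"dy":0,"dz":0,"roll":0},{"dx":0,"dy":0,"dz":0,"roll":0},{"dx":0,"dy":0,"dz":0,"roll":0},{"dx":0,"dy":0,"dz":0,"roll":0},{"dx":0,"dy":0,"dz":0,"roll":0},{"dx":0,"dy":0,"dz":0,"roll":0},{"dx":0,"dy":0,"dz":0,"roll":0},{"dx":0,"dy":0,"dz":0,"roll":0}], "fingers": 0}}

```text
clock: 22.83
position: [588.3, -8.3, 32.7]
tcp_rot: [-180.0, 0.0, 90.0]
ft_force: [-2.5, 0.1, 3.4]
grip_width: 0.587
gripper_force: 30.0
```

Request:
{"fn": "apply_moves", "kwargs": {"plan": [{"dx":0,"dy":0,"dz":-1,"roll":0},{"dx":0,"dy":0,"dz":-2,"roll":0},{"dx":0,"dy":0,"dz":-2,"roll":0},{"dx":-1.5,"dy":0,"dz":-2,"roll":0},{"dx":-3,"dy":0,"dz":0,"roll":0},{"dx":-3.5,"dy":0,"dz":0,"roll":0},{"dx":-3.5,"dy":0,"dz":0,"roll":0},{"dx":-3.5,"dy":0,"dz":0,"roll":0},{"dx":-3.5,"dy":-1,"dz":0,"roll":0},{"dx":-3.5,"dy":-1.5,"dz":0,"roll":0},{"dx":-3.5,"dy":-2,"dz":0,"roll":0},{"dx":-3,"dy":-2,"dz":0,"roll":0}]}}

```text
clock: 23.83
position: [522.3, -295.8, 102.6]
tcp_rot: [180.0, 0.0, 90.0]
ft_force: [0.1, -0.1, -2.1]
grip_width: 0.591
gripper_force: 30.0
```

Request:
{"fn": "apply_moves", "kwargs": {"plan": [{"dx":-2,"dy":-1.7,"dz":0,"roll":0},{"dx":-0.7,"dy":-1,"dz":0,"roll":0},{"dx":0,"dy":0,"dz":1,"roll":0},{"dx":0,"dy":0,"dz":2,"roll":0},{"dx":0,"dy":0,"dz":2,"roll":0},{"dx":0,"dy":0,"dz":1.2,"roll":0},{"dx":0,"dy":0,"dz":0.6,"roll":0},{"dx":0,"dy":0,"dz":0.3,"roll":0},{"dx":0,"dy":0,"dz":0,"roll":0},{"dx":0,"dy":0,"dz":0,"roll":0}]}}

```text
clock: 24.67
position: [497.4, -320.1, 32.3]
tcp_rot: [179.9, 0.0, 90.0]
ft_force: [0.2, -1.3, -2.7]
grip_width: 0.587
gripper_force: 30.0
```

Request:
{"fn": "apply_moves", "kwargs": {"plan": [{"dx":0,"dy":0,"dz":0.2,"roll":0},{"dx":0,"dy":0,"dz":0.15,"roll":0},{"dx":0,"dy":0,"dz":0.1,"roll":0},{"dx":0,"dy":0,"dz":0.05,"roll":0},{"dx":0,"dy":0,"dz":0,"roll":0},{"dx":0,"dy":0,"dz":0,"roll":0}]}}

```text
clock: 25.17
position: [496.5, -320.4, 26.7]
tcp_rot: [180.0, 0.0, 90.0]
ft_force: [-0.1, 0.2, -0.8]
grip_width: 0.593
gripper_force: 30.0
```

Request:
{"fn": "apply_moves", "kwargs": {"plan": [{"dx":0,"dy":0,"dz":0,"roll":0},{"dx":0,"dy":0,"dz":0,"roll":0},{"dx":0,"dy":0,"dz":0,"roll":0},{"dx":0,"dy":0,"dz":0,"roll":0},{"dx":0,"dy":0,"dz":0,"roll":0},{"dx":0,"dy":0,"dz":0,"roll":0},{"dx":0,"dy":0,"dz":0,"roll":0}], "fingers": 1}}

```text
clock: 25.75
position: [496.5, -320.3, 26.6]
tcp_rot: [180.0, 0.0, 90.0]
ft_force: [0.1, 0.3, 0.2]
grip_width: 0.976
gripper_force: 0.0
```

Request:
{"fn": "apply_moves", "kwargs": {"plan": [{"dx":0,"dy":0,"dz":-1.5,"roll":0},{"dx":0,"dy":0,"dz":-3,"roll":0},{"dx":0,"dy":0,"dz":-4,"roll":0},{"dx":0,"dy":0,"dz":-4,"roll":0},{"dx":0,"dy":0,"dz":-4,"roll":0},{"dx":0,"dy":0,"dz":-2,"roll":0},{"dx":1,"dy":0,"dz":0,"roll":0},{"dx":2.5,"dy":0,"dz":0,"roll":0},{"dx":3.5,"dy":0,"dz":0,"roll":0},{"dx":4,"dy":0,"dz":0,"roll":0},{"dx":4,"dy":0,"dz":0,"roll":0},{"dx":4,"dy":0,"dz":0,"roll":0}]}}

```text
clock: 26.75
position: [495.5, -128.1, 210.5]
tcp_rot: [-179.9, -0.0, 90.0]
ft_force: [0.5, 0.7, 0.4]
grip_width: 0.998
gripper_force: 0.0
```

Run:
```python
from h import *
for c in ("scene","top"):
    im=cv2.cvtColor(optics.capture(c),cv2.COLOR_RGB2BGR)
    u,v=proj(c,[496.7,-320.6,8])[0]; print(c,u,v)
    u,v=int(u),int(v); k=im[v-40:v+40,u-40:u+40]; cv2.imwrite(f"pics/m{c}.png",cv2.resize(k,(400,400),interpolation=2))
    print([(plane(c,d["uv"],8)[0],d["score"]) for d in optics.tip_of(c,"salt_pot")])
cv2.imwrite("pics/m.png",np.hstack([cv2.imread("pics/mscene.png"),cv2.imread("pics/mtop.png")]))
```

```text
scene 208.33109433364217 120.95373460589948
[(array([ 493.78959457, -314.02884158,    8.        ]), 0.86)]
top 379.48553706419244 233.63202382103353
[(array([ 502.76901803, -324.82772748,    8.        ]), 0.46), (array([719.9266875 , 231.99158975,   8.        ]), 0.42)]
```

View pics/m.png

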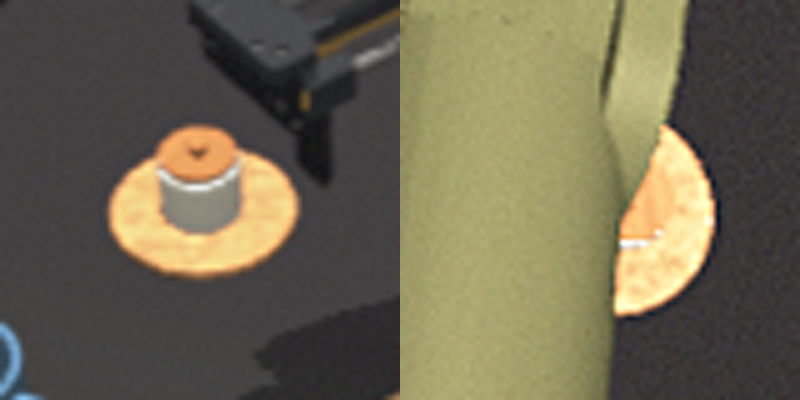

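The left half shows the pot centred on the mat at (200,190), and the right half is mostly hidden by the arm. I'll now fetch the bottle.

Request:
{"fn": "apply_moves", "kwargs": {"plan": [{"dx":2.5,"dy":0.5,"dz":0,"roll":0},{"dx":4,"dy":0.8,"dz":0,"roll":0},{"dx":4,"dy":0.8,"dz":0,"roll":0},{"dx":4,"dy":0.8,"dz":0,"roll":0},{"dx":4,"dy":0.8,"dz":0,"roll":0},{"dx":4,"dy":0.8,"dz":0,"roll":0},{"dx":4,"dy":0.8,"dz":0,"roll":0},{"dx":4,"dy":0.8,"dz":0,"roll":0},{"dx":4,"dy":0.8,"dz":0,"roll":0},{"dx":3,"dy":0.5,"dz":0,"roll":0},{"dx":2,"dy":0,"dz":0,"roll":0},{"dx":1,"dy":0,"dz":0,"roll":0}]}}

```text
clock: 27.95
position: [570.2, 277.0, 210.0]
tcp_rot: [-179.9, -0.1, 90.1]
ft_force: [-0.3, 0.2, -0.0]
grip_width: 1.002
gripper_force: 0.0
```

Request:
{"fn": "apply_moves", "kwargs": {"plan": [{"dx":0,"dy":0,"dz":0,"roll":0},{"dx":0,"dy":0,"dz":0,"roll":0}]}}

```text
clock: 28.12
position: [570.9, 273.0, 210.6]
tcp_rot: [-179.9, 0.1, 89.9]
ft_force: [0.1, -0.8, 0.5]
grip_width: 1.002
gripper_force: 0.0
```

Request:
{"fn": "apply_moves", "kwargs": {"plan": [{"dx":0,"dy":0,"dz":1.5,"roll":0},{"dx":0,"dy":0,"dz":2.5,"roll":0},{"dx":0,"dy":0,"dz":2.5,"roll":0},{"dx":0,"dy":0,"dz":1.5,"roll":0},{"dx":0,"dy":0,"dz":0.6,"roll":0},{"dx":0,"dy":0,"dz":0,"roll":0},{"dx":0,"dy":0,"dz":0,"roll":0}]}}

```text
clock: 28.7
position: [571.2, 274.1, 126.3]
tcp_rot: [179.9, -0.0, 89.9]
ft_force: [0.5, 0.2, -0.2]
grip_width: 1.001
gripper_force: 0.0
```

Request:
{"fn": "apply_moves", "kwargs": {"plan": [{"dx":0,"dy":0,"dz":0,"roll":0},{"dx":0,"dy":0,"dz":0,"roll":0},{"dx":0,"dy":0,"dz":0,"roll":0},{"dx":0,"dy":0,"dz":0,"roll":0},{"dx":0,"dy":0,"dz":0,"roll":0},{"dx":0,"dy":0,"dz":0,"roll":0},{"dx":0,"dy":0,"dz":0,"roll":0},{"dx":0,"dy":0,"dz":0,"roll":0},{"dx":0,"dy":0,"dz":0,"roll":0},{"dx":0,"dy":0,"dz":0,"roll":0},{"dx":0,"dy":0,"dz":0,"roll":0},{"dx":0,"dy":0,"dz":0,"roll":0}], "fingers": 0}}

```text
clock: 29.7
position: [570.2, 274.8, 125.4]
tcp_rot: [-180.0, 0.0, 90.0]
ft_force: [0.5, -0.0, 0.6]
grip_width: 0.303
gripper_force: 30.0
```

Request:
{"fn": "apply_moves", "kwargs": {"plan": [{"dx":0,"dy":0,"dz":-1,"roll":0},{"dx":0,"dy":0,"dz":-2,"roll":0},{"dx":0,"dy":0,"dz":-2,"roll":0},{"dx":-1.5,"dy":0,"dz":-1,"roll":0},{"dx":-3,"dy":0,"dz":0,"roll":0},{"dx":-3.8,"dy":-0.3,"dz":0,"roll":0},{"dx":-3.8,"dy":-0.3,"dz":0,"roll":0},{"dx":-3.8,"dy":-0.3,"dz":0,"roll":0},{"dx":-3.8,"dy":-0.3,"dz":0,"roll":0},{"dx":-3.8,"dy":-0.3,"dz":0,"roll":0},{"dx":-3.8,"dy":0,"dz":0,"roll":0},{"dx":-3,"dy":0,"dz":0,"roll":0}]}}

```text
clock: 30.7
position: [554.9, -32.1, 186.0]
tcp_rot: [180.0, 0.1, 89.9]
ft_force: [1.4, -0.7, -1.7]
grip_width: 0.305
gripper_force: 30.0
```

Request:
{"fn": "apply_moves", "kwargs": {"plan": [{"dx":-2.3,"dy":0,"dz":0,"roll":0},{"dx":-1.6,"dy":0,"dz":0,"roll":0},{"dx":0,"dy":0,"dz":0.8,"roll":0},{"dx":0,"dy":0,"dz":1.2,"roll":0},{"dx":0,"dy":0,"dz":1.2,"roll":0},{"dx":0,"dy":0,"dz":0.8,"roll":0},{"dx":0,"dy":0,"dz":0.4,"roll":0},{"dx":0,"dy":0,"dz":0.2,"roll":0},{"dx":0,"dy":0,"dz":0,"roll":0},{"dx":0,"dy":0,"dz":0,"roll":0}]}}

```text
clock: 31.53
position: [555.7, -66.7, 139.8]
tcp_rot: [180.0, -0.0, 90.1]
ft_force: [-0.3, -0.3, -2.1]
grip_width: 0.298
gripper_force: 30.0
```

Request:
{"fn": "apply_moves", "kwargs": {"plan": [{"dx":0,"dy":0,"dz":0.2,"roll":0},{"dx":0,"dy":0,"dz":0.2,"roll":0},{"dx":0,"dy":0,"dz":0.1,"roll":0},{"dx":0,"dy":0,"dz":0.05,"roll":0},{"dx":0,"dy":0,"dz":0,"roll":0},{"dx":0,"dy":0,"dz":0,"roll":0}]}}

```text
clock: 32.03
position: [555.6, -67.3, 134.4]
tcp_rot: [180.0, 0.0, 90.0]
ft_force: [-0.0, -0.5, 1.2]
grip_width: 0.304
gripper_force: 30.0
```

Request:
{"fn": "apply_moves", "kwargs": {"plan": [{"dx":0,"dy":0,"dz":0,"roll":0},{"dx":0,"dy":0,"dz":0,"roll":0},{"dx":0,"dy":0,"dz":0,"roll":0},{"dx":0,"dy":0,"dz":0,"roll":0},{"dx":0,"dy":0,"dz":0,"roll":0},{"dx":0,"dy":0,"dz":0,"roll":0},{"dx":0,"dy":0,"dz":0,"roll":0}], "fingers": 1}}

```text
clock: 32.62
position: [555.4, -67.3, 134.0]
tcp_rot: [180.0, 0.0, 90.0]
ft_force: [-0.3, -0.6, 0.8]
grip_width: 0.746
gripper_force: 0.0
```

Request:
{"fn": "apply_moves", "kwargs": {"plan": [{"dx":0,"dy":0,"dz":-1.6,"roll":0},{"dx":0,"dy":0,"dz":-3,"roll":0},{"dx":0,"dy":0,"dz":-3,"roll":0},{"dx":2,"dy":0,"dz":0,"roll":0},{"dx":4,"dy":-0.5,"dz":0,"roll":0},{"dx":4,"dy":-0.5,"dz":0,"roll":0},{"dx":4,"dy":-0.5,"dz":0,"roll":0},{"dx":4,"dy":-0.5,"dz":0,"roll":0},{"dx":4,"dy":-0.5,"dz":0,"roll":0},{"dx":4,"dy":-0.6,"dz":0,"roll":0},{"dx":4,"dy":-0.6,"dz":0,"roll":0},{"dx":4,"dy":-0.6,"dz":0,"roll":0}]}}

```text
clock: 33.62
position: [512.0, 274.4, 210.2]
tcp_rot: [180.0, 0.0, 90.0]
ft_force: [-0.0, 0.2, 0.1]
grip_width: 1.002
gripper_force: 0.0
```

Request:
{"fn": "apply_moves", "kwargs": {"plan": [{"dx":3,"dy":-0.6,"dz":0,"roll":0},{"dx":2,"dy":0,"dz":0,"roll":0},{"dx":0.7,"dy":0,"dz":0,"roll":0},{"dx":0,"dy":0,"dz":0,"roll":0},{"dx":0,"dy":0,"dz":1.5,"roll":0},{"dx":0,"dy":0,"dz":3,"roll":0},{"dx":0,"dy":0,"dz":3,"roll":0},{"dx":0,"dy":0,"dz":1.7,"roll":0},{"dx":0,"dy":0,"dz":0.7,"roll":0},{"dx":0,"dy":0,"dz":0.2,"roll":0},{"dx":0,"dy":0,"dz":0,"roll":0}]}}

```text
clock: 34.53
position: [507.2, 328.6, 109.3]
tcp_rot: [180.0, 0.0, 89.9]
ft_force: [0.1, 0.3, -0.6]
grip_width: 1.002
gripper_force: 0.0
```

Request:
{"fn": "apply_moves", "kwargs": {"plan": [{"dx":0,"dy":0,"dz":0,"roll":0},{"dx":0,"dy":0,"dz":0,"roll":0},{"dx":0,"dy":0,"dz":0,"roll":0},{"dx":0,"dy":0,"dz":0,"roll":0},{"dx":0,"dy":0,"dz":0,"roll":0},{"dx":0,"dy":0,"dz":0,"roll":0},{"dx":0,"dy":0,"dz":0,"roll":0},{"dx":0,"dy":0,"dz":0,"roll":0},{"dx":0,"dy":0,"dz":0,"roll":0},{"dx":0,"dy":0,"dz":0,"roll":0},{"dx":0,"dy":0,"dz":0,"roll":0}], "fingers": 0}}

```text
clock: 35.45
position: [506.3, 329.8, 109.0]
tcp_rot: [-180.0, 0.0, 90.0]
ft_force: [-0.2, 0.1, 1.3]
grip_width: 0.448
gripper_force: 30.0
```

Request:
{"fn": "apply_moves", "kwargs": {"plan": [{"dx":0,"dy":0,"dz":-1,"roll":0},{"dx":0,"dy":0,"dz":-2,"roll":0},{"dx":0,"dy":0,"dz":-2,"roll":0},{"dx":-1.5,"dy":0,"dz":-1,"roll":0},{"dx":-3,"dy":0.6,"dz":0,"roll":0},{"dx":-3.5,"dy":0.8,"dz":0,"roll":0},{"dx":-3.5,"dy":0.8,"dz":0,"roll":0},{"dx":-3.5,"dy":0.8,"dz":0,"roll":0},{"dx":-3.5,"dy":0.8,"dz":0,"roll":0},{"dx":-3.5,"dy":0.8,"dz":0,"roll":0},{"dx":-3,"dy":0.4,"dz":0,"roll":0},{"dx":-2,"dy":0,"dz":0,"roll":0}]}}

```text
clock: 36.45
position: [557.3, 55.0, 169.3]
tcp_rot: [180.0, 0.1, 89.7]
ft_force: [0.5, -0.1, -2.5]
grip_width: 0.448
gripper_force: 30.0
```

Request:
{"fn": "apply_moves", "kwargs": {"plan": [{"dx":-0.9,"dy":0,"dz":0,"roll":0},{"dx":0,"dy":0,"dz":0,"roll":0},{"dx":0,"dy":0,"dz":0.8,"roll":0},{"dx":0,"dy":0,"dz":1.2,"roll":0},{"dx":0,"dy":0,"dz":1.2,"roll":0},{"dx":0,"dy":0,"dz":0.8,"roll":0},{"dx":0,"dy":0,"dz":0.4,"roll":0},{"dx":0,"dy":0,"dz":0.2,"roll":0},{"dx":0,"dy":0,"dz":0,"roll":0},{"dx":0,"dy":0,"dz":0,"roll":0}]}}

```text
clock: 37.28
position: [556.6, 51.1, 123.2]
tcp_rot: [180.0, -0.0, 90.0]
ft_force: [-0.3, -0.6, -1.7]
grip_width: 0.449
gripper_force: 30.0
```

Request:
{"fn": "apply_moves", "kwargs": {"plan": [{"dx":0,"dy":0,"dz":0.2,"roll":0},{"dx":0,"dy":0,"dz":0.15,"roll":0},{"dx":0,"dy":0,"dz":0.1,"roll":0},{"dx":0,"dy":0,"dz":0.05,"roll":0},{"dx":0,"dy":0,"dz":0,"roll":0},{"dx":0,"dy":0,"dz":0,"roll":0}]}}

```text
clock: 37.78
position: [556.5, 50.7, 118.1]
tcp_rot: [180.0, 0.0, 90.0]
ft_force: [-0.0, -0.1, -1.8]
grip_width: 0.453
gripper_force: 30.0
```

Request:
{"fn": "apply_moves", "kwargs": {"plan": [{"dx":0,"dy":0,"dz":0,"roll":0},{"dx":0,"dy":0,"dz":0,"roll":0},{"dx":0,"dy":0,"dz":0,"roll":0},{"dx":0,"dy":0,"dz":0,"roll":0},{"dx":0,"dy":0,"dz":0,"roll":0},{"dx":0,"dy":0,"dz":0,"roll":0},{"dx":0,"dy":0,"dz":0,"roll":0}], "fingers": 1}}

```text
clock: 38.37
position: [556.4, 50.8, 118.1]
tcp_rot: [180.0, 0.0, 90.0]
ft_force: [1.0, -0.9, 0.2]
grip_width: 0.896
gripper_force: 0.0
```

Request:
{"fn": "apply_moves", "kwargs": {"plan": [{"dx":0,"dy":0,"dz":-2,"roll":0},{"dx":0,"dy":0,"dz":-3.5,"roll":0},{"dx":0,"dy":0,"dz":-3.5,"roll":0},{"dx":2,"dy":-1,"dz":0,"roll":0},{"dx":3.5,"dy":-1.5,"dz":0,"roll":0},{"dx":3.5,"dy":-1.5,"dz":0,"roll":0},{"dx":3.5,"dy":-1.5,"dz":0,"roll":0},{"dx":3.5,"dy":-1.5,"dz":0,"roll":0},{"dx":3,"dy":-1.5,"dz":0,"roll":0},{"dx":2,"dy":-1.5,"dz":0,"roll":0},{"dx":1.4,"dy":-1,"dz":0,"roll":0},{"dx":0,"dy":0,"dz":0,"roll":0}]}}

```text
clock: 39.37
position: [443.1, 279.2, 208.5]
tcp_rot: [-180.0, -0.1, 90.4]
ft_force: [-0.6, 0.2, -0.0]
grip_width: 1.006
gripper_force: 0.0
```

Request:
{"fn": "apply_moves", "kwargs": {"plan": [{"dx":0,"dy":0,"dz":0,"roll":0},{"dx":0,"dy":0,"dz":0,"roll":0}]}}

```text
clock: 39.53
position: [447.2, 273.6, 207.9]
tcp_rot: [180.0, 0.0, 89.9]
ft_force: [0.1, -0.2, 0.7]
grip_width: 1.001
gripper_force: 0.0
```

Request:
{"fn": "apply_moves", "kwargs": {"plan": [{"dx":0,"dy":0,"dz":1.5,"roll":0},{"dx":0,"dy":0,"dz":2.5,"roll":0},{"dx":0,"dy":0,"dz":2.5,"roll":0},{"dx":0,"dy":0,"dz":1.5,"roll":0},{"dx":0,"dy":0,"dz":0.7,"roll":0},{"dx":0,"dy":0,"dz":0,"roll":0},{"dx":0,"dy":0,"dz":0,"roll":0}]}}

```text
clock: 40.12
position: [447.2, 274.2, 121.3]
tcp_rot: [-180.0, -0.0, 89.9]
ft_force: [-0.8, -0.2, -0.4]
grip_width: 1.002
gripper_force: 0.0
```

Request:
{"fn": "apply_moves", "kwargs": {"plan": [{"dx":0,"dy":0,"dz":0,"roll":0},{"dx":0,"dy":0,"dz":0,"roll":0},{"dx":0,"dy":0,"dz":0,"roll":0},{"dx":0,"dy":0,"dz":0,"roll":0},{"dx":0,"dy":0,"dz":0,"roll":0},{"dx":0,"dy":0,"dz":0,"roll":0},{"dx":0,"dy":0,"dz":0,"roll":0},{"dx":0,"dy":0,"dz":0,"roll":0},{"dx":0,"dy":0,"dz":0,"roll":0},{"dx":0,"dy":0,"dz":0,"roll":0},{"dx":0,"dy":0,"dz":0,"roll":0}], "fingers": 0}}

```text
clock: 41.03
position: [446.3, 274.8, 121.0]
tcp_rot: [-180.0, 0.0, 90.0]
ft_force: [-1.2, -0.0, 0.7]
grip_width: 0.494
gripper_force: 30.0
```

Request:
{"fn": "apply_moves", "kwargs": {"plan": [{"dx":0,"dy":0,"dz":-1.5,"roll":0},{"dx":0,"dy":0,"dz":-3,"roll":0},{"dx":0,"dy":0,"dz":-4,"roll":0},{"dx":0,"dy":0,"dz":-4,"roll":0},{"dx":-1,"dy":0.5,"dz":-3.5,"roll":0},{"dx":-3,"dy":0.8,"dz":0,"roll":0},{"dx":-3.5,"dy":1,"dz":0,"roll":0},{"dx":-3.5,"dy":1,"dz":0,"roll":0},{"dx":-3.5,"dy":1,"dz":0,"roll":0},{"dx":-3.5,"dy":1,"dz":0,"roll":0},{"dx":-3.5,"dy":1,"dz":0,"roll":0},{"dx":-3,"dy":0.8,"dz":0,"roll":0}]}}

```text
clock: 42.03
position: [517.5, 26.6, 280.6]
tcp_rot: [-180.0, 0.1, 89.9]
ft_force: [0.3, -0.5, -0.9]
grip_width: 0.494
gripper_force: 30.0
```

Request:
{"fn": "apply_moves", "kwargs": {"plan": [{"dx":-2.2,"dy":0.5,"dz":0,"roll":0},{"dx":-1.5,"dy":0,"dz":0,"roll":0},{"dx":0,"dy":0,"dz":0,"roll":0},{"dx":0,"dy":0,"dz":0,"roll":0},{"dx":0,"dy":0,"dz":0,"roll":0}]}}

```text
clock: 42.45
position: [522.1, -5.6, 280.8]
tcp_rot: [-180.0, -0.0, 90.1]
ft_force: [0.2, -0.4, -2.0]
grip_width: 0.496
gripper_force: 30.0
```

Down 151 mm to z ≈ 130: 145 mm first, then slowly.

Request:
{"fn": "apply_moves", "kwargs": {"plan": [{"dx":0,"dy":0,"dz":1,"roll":0},{"dx":0,"dy":0,"dz":2,"roll":0},{"dx":0,"dy":0,"dz":2.5,"roll":0},{"dx":0,"dy":0,"dz":2.5,"roll":0},{"dx":0,"dy":0,"dz":2.5,"roll":0},{"dx":0,"dy":0,"dz":2,"roll":0},{"dx":0,"dy":0,"dz":1.2,"roll":0},{"dx":0,"dy":0,"dz":0.6,"roll":0},{"dx":0,"dy":0,"dz":0.2,"roll":0},{"dx":0,"dy":0,"dz":0,"roll":0},{"dx":0,"dy":0,"dz":0,"roll":0}]}}

```text
clock: 43.37
position: [523.3, -7.0, 137.1]
tcp_rot: [179.9, 0.0, 90.0]
ft_force: [0.6, -0.0, -1.9]
grip_width: 0.494
gripper_force: 30.0
```

Request:
{"fn": "apply_moves", "kwargs": {"plan": [{"dx":0,"dy":0,"dz":0.2,"roll":0},{"dx":0,"dy":0,"dz":0.2,"roll":0},{"dx":0,"dy":0,"dz":0.1,"roll":0},{"dx":0,"dy":0,"dz":0.05,"roll":0},{"dx":0,"dy":0,"dz":0,"roll":0},{"dx":0,"dy":0,"dz":0,"roll":0}]}}

```text
clock: 43.87
position: [522.4, -7.3, 130.6]
tcp_rot: [180.0, 0.0, 90.0]
ft_force: [0.7, 0.8, -1.9]
grip_width: 0.495
gripper_force: 30.0
```

Request:
{"fn": "apply_moves", "kwargs": {"plan": [{"dx":0,"dy":0,"dz":0.05,"roll":0},{"dx":0,"dy":0,"dz":0,"roll":0},{"dx":0,"dy":0,"dz":0,"roll":0}]}}

```text
clock: 44.12
position: [522.5, -7.3, 130.1]
tcp_rot: [180.0, 0.0, 90.0]
ft_force: [0.5, 0.7, -2.3]
grip_width: 0.496
gripper_force: 30.0
```

Request:
{"fn": "apply_moves", "kwargs": {"plan": [{"dx":0,"dy":0,"dz":0,"roll":0},{"dx":0,"dy":0,"dz":0,"roll":0},{"dx":0,"dy":0,"dz":0,"roll":0},{"dx":0,"dy":0,"dz":0,"roll":0},{"dx":0,"dy":0,"dz":0,"roll":0},{"dx":0,"dy":0,"dz":0,"roll":0},{"dx":0,"dy":0,"dz":0,"roll":0}], "fingers": 1}}

```text
clock: 44.7
position: [522.4, -7.3, 130.1]
tcp_rot: [180.0, 0.0, 90.0]
ft_force: [-1.1, 0.3, -1.0]
grip_width: 0.937
gripper_force: 0.0
```

Request:
{"fn": "apply_moves", "kwargs": {"plan": [{"dx":0,"dy":0,"dz":-2,"roll":0},{"dx":0,"dy":0,"dz":-3.5,"roll":0},{"dx":0,"dy":0,"dz":-3.5,"roll":0},{"dx":2,"dy":0,"dz":-2,"roll":0},{"dx":4,"dy":0,"dz":0,"roll":0},{"dx":4,"dy":0,"dz":0,"roll":0},{"dx":4,"dy":0,"dz":0,"roll":0},{"dx":4,"dy":0,"dz":0,"roll":0},{"dx":4,"dy":0,"dz":0,"roll":0},{"dx":2,"dy":0,"dz":0,"roll":0},{"dx":0,"dy":0,"dz":0,"roll":0},{"dx":0,"dy":0,"dz":0,"roll":0}]}}

```text
clock: 45.7
position: [521.8, 234.3, 239.9]
tcp_rot: [-180.0, -0.0, 90.2]
ft_force: [0.8, -0.2, 0.6]
grip_width: 0.996
gripper_force: 0.0
```

Run:
```python
from h import *
o=[]
for c in("scene","top"):
    im=cv2.cvtColor(optics.capture(c),cv2.COLOR_RGB2BGR); im0=cv2.imread(f"pics/{c}0.png")
    u,v=proj(c,[545,-60,14])[0].astype(int); s=np.s_[v-75:v+75,u-75:u+75] if c=="scene" else np.s_[v-70:v+80,u-75:u+75]
    o.append(np.vstack([cv2.resize(k[s],(300,300)) for k in(im0,im)]))
cv2.imwrite("pics/f.png",np.hstack(o))
```

```text
(no output)
```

View pics/f.png

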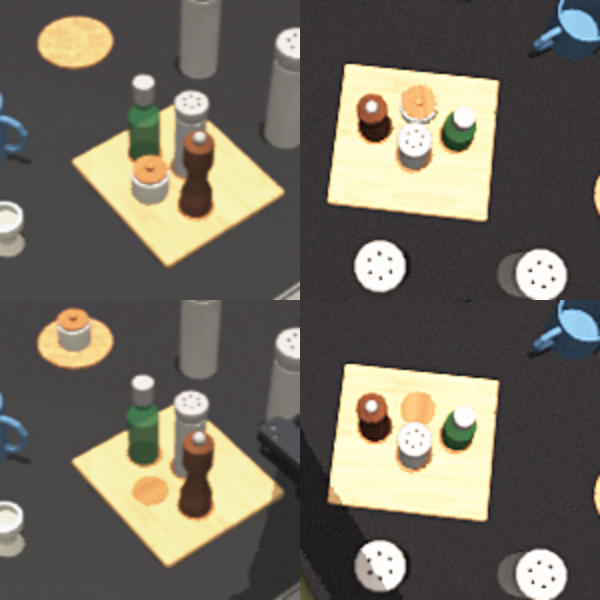

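The before (top) and after (bottom) pictures match. Bottle (143,430), shaker (190,435) and mill (196,475) are back on their spots, the pot is centred on the mat at (73,332), and the big shakers, the mug and the egg cup have not moved.

Request:
{"fn": "apply_moves", "kwargs": {"plan": [{"dx":0,"dy":0,"dz":0,"roll":0},{"dx":0,"dy":0,"dz":0,"roll":0},{"dx":0,"dy":0,"dz":0,"roll":0},{"dx":0,"dy":0,"dz":0,"roll":0}]}}

```text
clock: 46.13
position: [522.7, 231.8, 240.1]
tcp_rot: [180.0, 0.0, 89.9]
ft_force: [-0.2, -0.2, -0.2]
grip_width: 0.997
gripper_force: 0.0
```

```bash
python3 -c "
from rig import bot
print(bot.job_done())"
```

```text
the job is handed in; nothing more can be done
None
```

I handed the job in at about 46 s: the final pictures show the salt pot centred on the mat and the bottle, mill and shaker back on their spots, but the hand-in gave no verdict.

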